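# Draw a two-part display riser together with a drift and pin it

## Task

Join the two halves of the display riser: push the tapered drift down through the larger pair of overlapping plate holes until its collar sits on the plate, which pulls the halves into line, then put the locking pin fully home in the smaller pair while the drift still holds them. Feel both of them in gently, never ramming or forcing them against the riser. Finish by drawing the drift out again and standing it back in the wooden block, without disturbing the goods around.

Things in the scene. Friction and masses are not known exactly. Their poses are not given: they have to be found in the camera images.
- riser: The fixed half of a low two-part display riser: white sides, pale wood top, hollow under its joining plate. Both halves together 210 mm (its x) by about 375 mm (its y), top 75 mm above the table. Origin on the table midway between the nominal lower holes; z up. The fixed half lies at y -30 to +170 mm, the sliding half beyond y = -40 mm.
- lower_plate (a point): Midway between the nominal lower holes, on the upper face of the fixed half's dark steel plate, 69 mm above the table; axes as riser. The plate is 6 mm thick, hollow below. Round holes: 18 mm diameter at x = -45 mm, 12 mm at x = +45 mm. It was screwed down through slots, so both holes really lie up to 1.8 mm either way along y: find them by feel.
- section (a joint): How far (m) the sliding half stands off along the riser's -y; at 0 its holes are over the nominal lower holes. Starts at 0.0068 to 0.0072. A rubber buffer pushes it out: about 1.3 N per mm pulled in from 0.007, plus 3 N friction, so pushed in by hand it springs back out of line. It slides along the riser's y only.
- drift_hole (a point): Centre of the larger hole (18 mm diameter) of the bright steel strap of the sliding half, at the strap's upper face 75 mm above the table. The strap is 6 mm thick, lies on the lower plate, and moves with the sliding half. Axes as riser.
- pin_hole (a point): Centre of the smaller hole (12 mm diameter) of the same strap, at its upper face, 90 mm along the riser's +x from the larger one. Axes as riser.
- block: Fixed wooden block, 150 (its x) by 60 (its y) by 70 mm high, origin at the centre of its underside, z up. Two round holes 20 mm in diameter and 64 mm deep in its top at x = -35 and x = +35 mm, y = 0: the drift stands in one and the locking pin in the other, either way round.
- drift: Dark steel drift, 123 mm long, about 0.2 kg, standing point down. Origin at its point, z along its axis to the head. Diameter 8 mm at the blunt flat point, growing evenly to 17 mm at z = 44 mm, straight 17 mm shank to 62 mm, collar 31 mm in diameter from 62 to 67 mm, round handle 18 mm in diameter from 67 to 118 mm, rounded end at 123 mm. Once wedged it stays put.
- drift_collar (a point): On the drift's axis at the underside of its collar, 62 mm above its point.
- pin: Bright steel locking pin, 77 mm long, 0.1 kg, standing foot down. Origin at the centre of its foot, z along its axis upwards. Shank 10 mm in diameter, 30 mm long, with a 2 mm high chamfer at the foot (7.4 mm at the end); collar 31 mm in diameter from z = 30 to 35 mm; round grip 16 mm in diameter from 35 to 72 mm, domed top at 77 mm.
- pin_collar (a point): On the pin's axis at the underside of its collar, 30 mm above its foot.
- coasters: Bystander: loose stack of round coasters, 96 mm in diameter, 40 mm high. Origin at the centre of its underside.
- giftbox: Bystander: loose square gift box, 84 by 84 by 52 mm high. Origin at the centre of its underside.
- bowl: Bystander: loose white bowl, 100 mm in diameter, 50 mm high. Origin at the centre of its underside.
Mind the look-alikes: they are no part of the job. Of the things shaped like the block, the wooden one is meant.

How it is judged:
On the way, in this order (a step that is already met when the one before it is completed fails the run):
1. the drift is fully home in the larger holes, its collar on the strap, and the sliding half is drawn in (z of drift_collar in the frame of drift_hole below 0.002 m and horizontal distance between drift_collar and drift_hole below 0.004 m and angle between drift's own z axis and vertical below 0.1 rad and value of joint section below 0.0045 m), for 0.2 s.
2. the locking pin is fully home in the smaller holes while the drift is still home in the larger ones (z of pin_collar in the frame of pin_hole below 0.002 m and horizontal distance between pin_collar and pin_hole below 0.004 m and angle between pin's own z axis and vertical below 0.1 rad and z of drift_collar in the frame of drift_hole below 0.006 m), for 0.2 s.
At the end, for the whole second after the job is handed in: The pin is home in the smaller holes (collar within 2 mm of the strap, upright, within 4 mm of the hole's centre) and keeps the sliding half in (joint below 5 mm); the drift is out and stands in either hole of the block, collar within 3 mm of its top, upright within 0.1 rad; both at rest (z of pin_collar in the frame of pin_hole below 0.002 m and horizontal distance between pin_collar and pin_hole below 0.004 m and angle between pin's own z axis and vertical below 0.15 rad and value of joint section below 0.005 m and z of drift_collar in the frame of block between 0.067 and 0.073 m and x of drift_collar in the frame of block between -0.045 and 0.045 m and y of drift_collar in the frame of block between -0.01 and 0.01 m and angle between drift's own z axis and vertical below 0.1 rad and linear speed of each of pin, drift below 0.02 m/s); the robot touches nothing.
It fails at once if the drift is pressed on the riser with more than 50 N (contact force between drift and riser above 50 N).
It fails at once if the pin is pressed on the riser with more than 50 N (contact force between pin and riser above 50 N).
It fails at once if a bystander is moved by more than 15 mm (distance of any of coasters, giftbox, bowl from where it was at the start of the episode above 0.015 m).
It also fails if it takes over 72 s, if anything falls off the work surface, if the arm or the gripper's body presses on something with over 40 N, if the wrist force passes 120 N, or if a joint passes its speed limit or range.

## Robot

A 7-joint arm with a two-finger parallel gripper is mounted at the origin on the work surface. World frame = base frame: x ahead of the robot, y to its left, z up, the work surface at z = 0. Lengths are in m, angles in rad, forces in N, time in s.
With the tool pointing down it reaches from about 0.425 to 0.975 m from the base axis. Payload 16.7 kg.
Tool frame: the origin (TCP) lies at the centre of the arm's flange, where the gripper is bolted on; the fingertips stand 173 mm ahead of it and the grasp point (between the pads) lies 155 mm ahead of it; z points along the fingers, y is the line along which they close (so a half turn about z gives the same grasp; the last joint's range is limited). The gripper opens to 85 mm and grips with 20 to 120 N. Pads are 22 mm wide; open, the fingers measure 114 mm over their backs; the gripper's body (76 mm by 85 mm) begins 54 mm behind the grasp point. The pads swing forward as they close: fully open they stand 13 mm farther back than shut.
Start: joints at [-1.492, 0.426, 0.074, 1.606, -0.034, 1.111, -0.067], TCP at [0.153, 0.657, 0.405] pointing down, gripper open.
Joint ranges: [-2.85, 2.85], [-0.5, 2.14], [-1.23, 1.37], [0.21, 2.46], [-1.02, 4.16], [0.16, 2.05], [-2.73, 2.73]. Speed limits (rad/s): [1.89, 1.89, 2.39, 2.39, 3.01, 3.01, 3.01].

## Interface

Orientations are given as a 3x3 rotation matrix whose columns are the frame's x, y, z axes.
In Python, from cell import ctrl gives the robot as it stands.
- The arm moves only by the shell command python3 -m creep 'ROWS' [FORCE]. ROWS is text: rows parted by semicolons, each of 7 numbers parted by spaces: the shift along the tool's x, y, z scaled (see below), then the turn, a rotation vector about the tool's x, y, z scaled (see below), then the closure in counts, from 0 (fully open) to 255 (shut). A call has 1 to 20 rows; each row is the pose to reach, as a shift and turn from the pose commanded when the call began, along the tool's axes at that moment; what a row does not reach only later rows make up. The controller multiplies each number of a shift by 10 cm and each number of a turn by 0.5 rad. A row lasts 1/8 s, in which the tool goes at most 62.5 mm and 10.7 degrees, less where a joint would pass 70% of its speed; a pose out of reach is approached as far as the arm can. A call with a number of a shift or a turn outside -1 to 1 is refused whole. A call with a gripper value outside its range is refused whole. The fingers move at their own pace and stop on an object; FORCE is the grip in N (left out, the last holds). Time passes only in rows, so rows that repeat a pose let the fingers close. It gives the time, the measured TCP pose, the force, the opening and the grip force at its end, in the units of the state.
- ctrl.get_state(): the state, without advancing time (a new reading comes with each control period).
- ctrl.read_camera(name): name is "scene" or "top"; returns (picture, depth): 480x640x3 uint8, red, green, blue; 480x640 float32, m along the optical axis (not along the pixel's ray), 0 where there is no reading.
- ctrl.camera_model(name): a dict with "fx", "fy", "cx", "cy" (pixels), "k1" (the pictures are not rectified: a ray, as slopes to the right and down, at radius r is drawn at 1 + k1 r^2 times it, then the intrinsics apply), "xyz" and "rotation" of the camera in the world. Camera axes: x right, y down, z forward; pixel columns grow to the right and rows downward; lengths in m; the calibration is good to about 2 mm. A picture is of the moment at which its call begins. camera_model takes no time and is no camera call.
- ctrl.close_job(): hands the job in; it is judged then, once.
The state is a dict: "clock": time; "joint_pos": joint angles; "qvel": joint speeds; "effort": joint torques, N m; "tcp_pos": TCP position; "tcp_rot": TCP orientation; "ft_force": force on the tool from outside, world axes, zero at the start; "moment": the same for the moment, N m; "gripper_width": opening from 0.0 (shut) to 1.0 (fully open); "finger_force": force on a finger pad.
Only numpy, scipy, OpenCV 4.12 (cv2) and the standard library are available. Lean on these libraries where they do the work, as an engineer would, in place of code of your own. Each camera call takes 0.05 s, during which the arm holds its last target. There are 200 camera calls.

## Working session

There is one attempt and no reset: what is moved stays moved. The work goes in short steps, Python scripts to look and compute and a shell command to move; the robot and the scene stay as the last step left them, time stands still between calls to the robot, and variables do not carry over. Pictures are saved under pics/ and viewed, at most 12 in all, crops included, and the job is handed in when it is done.

```bash
ls; mkdir -p pics
python3 - <<'E'
from cell import ctrl
import cv2,numpy as np
for n in("scene","top"):
    im,d=ctrl.read_camera(n); np.savez(f"{n}0.npz",im=im,d=d)
    cv2.imwrite(f"pics/{n}0.png",im[...,::-1]); print(n,ctrl.camera_model(n))
s=ctrl.get_state();print(s)
E
```

```text
pics
scene {'fx': 518.012939040393, 'fy': 518.012939040393, 'cx': 316.39798216216514, 'cy': 234.24802680285114, 'k1': -0.13095734050090252, 'xyz': array([ 1.10186449, -0.82060109,  0.74013768]), 'rotation': array([[ 0.79129681,  0.34034091, -0.50795416],
       [ 0.61121115, -0.4179615 ,  0.67210796],
       [ 0.01644055, -0.84230413, -0.53875176]])}
top {'fx': 463.19699168081405, 'fy': 463.19699168081405, 'cx': 323.64168838296393, 'cy': 232.72103008923983, 'k1': -0.053729709904181966, 'xyz': array([ 0.37179203, -0.01086179,  1.25936937]), 'rotation': array([[-6.32873829e-04, -9.92889525e-01,  1.19037774e-01],
       [-9.99923294e-01,  2.10076747e-03,  1.22062492e-02],
       [-1.23695276e-02, -1.19020918e-01, -9.92814694e-01]])}
{'clock': 0.1, 'joint_pos': array([-1.49151074,  0.42666801,  0.07384078,  1.60654509, -0.03403741,
        1.11081783, -0.06709079]), 'qvel': array([ 0.00268201,  0.00056123,  0.00054953, -0.00011228,  0.00086061,
        0.00110601, -0.00010192]), 'effort': array([ 8.98185273e-03, -9.51542330e+01,  3.77169818e+00, -4.64408648e+01,
        1.96367945e-02,  6.38802085e-03, -6.43174712e-05]), 'tcp_pos': array([0.15306199, 0.65724061, 0.40408021]), 'tcp_rot': array([[-9.73946278e-01,  2.26778811e-01, -1.35945754e-04],
       [ 2.26778813e-01,  9.73945581e-01, -1.17284636e-03],
       [-1.33572937e-04, -1.17311896e-03, -9.99999303e-01]]), 'ft_force': array([-0.44381434,  0.45367223, -0.26799166]), 'moment': array([-0.00785961, -0.01758785,  0.02442802]), 'finger_force': 0.0, 'gripper_width': 1.000179580179737}
```

View pics/scene0.png

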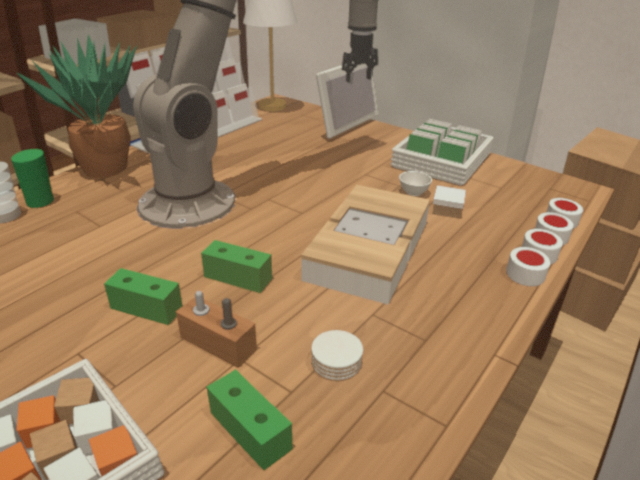

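View pics/top0.png

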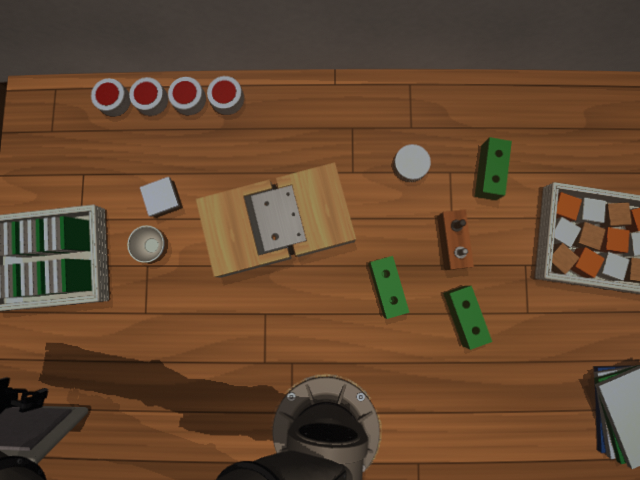

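Candidates: for the block, the wooden one at top (457,240), against the green ones at (389,288), (469,317) and (494,168). For the drift, the dark peg at (459,224); for the pin, the bright peg at (461,253). I choose the wooden block and will check it and the strap in one close crop.

Run:
```python
import cv2,numpy as np
t=np.load("top0.npz")["im"];s=np.load("scene0.npz")["im"]
a=cv2.resize(t[155:285,190:360],None,fx=4.6,fy=4.6,interpolation=cv2.INTER_CUBIC)[:300*2,:800]
r=lambda im,y0,y1,x0,x1:cv2.resize(im[y0:y1,x0:x1],(400,300),interpolation=cv2.INTER_CUBIC)
o=np.vstack([np.hstack([r(t,180,255,225,325),r(t,200,275,410,510)]),np.hstack([r(s,195,255,325,405),r(s,277,367,165,285)])])
cv2.imwrite("pics/crop.png",o[...,::-1])
```

```text
(no output)
```

View pics/crop.png

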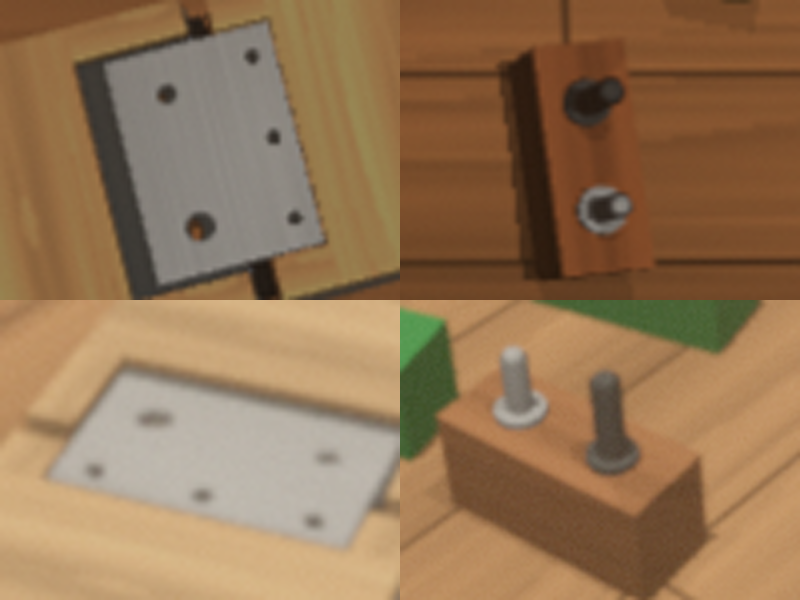

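The crop confirms the choice. The wooden block carries the dark drift at top (459,224) and the bright pin at (461,253). The strap's large hole is near top (275,236.5) and its small hole near (266.7,203.5). The three smaller dots along the right edge are screws.

```bash
cat > h.py <<'E'
import numpy as np,cv2
from cell import ctrl
def ray(n,px):
    m=ctrl.camera_model(n); K=np.array([[m["fx"],0,m["cx"]],[0,m["fy"],m["cy"]],[0,0,1.]])
    p=cv2.undistortPoints(np.float64(px).reshape(-1,1,2),K,np.array([m["k1"],0,0,0.])).reshape(-1,2)
    return m["xyz"],np.c_[p,np.ones(len(p))]@m["rotation"].T
def plane(n,px,z):
    o,d=ray(n,px); return o+d*((z-o[2])/d[:,2])[:,None]
def proj(n,P):
    m=ctrl.camera_model(n);q=(np.atleast_2d(P)-m["xyz"])@m["rotation"];s=q[:,:2]/q[:,2:]
    s=s*(1+m["k1"]*(s**2).sum(1))[:,None];return s*m["fx"]+[m["cx"],m["cy"]]
def tri(pa,pb):
    (o1,d1),(o2,d2)=ray("scene",[pa]),ray("top",[pb]);d1,d2=d1[0]/np.linalg.norm(d1),d2[0]/np.linalg.norm(d2)
    t=np.linalg.lstsq(np.c_[d1,-d2],o2-o1,rcond=None)[0];a,b=o1+t[0]*d1,o2+t[1]*d2
    return (a+b)/2,np.linalg.norm(a-b)
def blob(n,im,c,r,dark=True,thr=None):
    "weighted centroid of dark (or bright) spot near c"
    x0,y0=int(c[0])-r,int(c[1])-r;g=im[y0:y0+2*r+1,x0:x0+2*r+1].astype(float).mean(2)
    bg=np.median(g);w=np.clip((bg-g if dark else g-bg)-(thr or 15),0,None)
    w=np.clip(w,0,40);yy,xx=np.mgrid[:2*r+1,:2*r+1];return np.array([x0+(w*xx).sum()/w.sum(),y0+(w*yy).sum()/w.sum()])
def go(p,yv=None):
    "print shift (units of 10 cm, tool axes) and turn to put grasp point at p with tool y along yv, tool down"
    s=ctrl.get_state();R=s["tcp_rot"];t=np.array(p)+[0,0,.155]
    d=R.T@(t-s["tcp_pos"])/.1;w=np.zeros(3)
    if yv is not None:
        y=np.r_[np.array(yv)[:2]/np.linalg.norm(np.array(yv)[:2]),0];z=np.array([0,0,-1.]);T=np.c_[np.cross(y,z),y,z]
        w=cv2.Rodrigues(R.T@T)[0].ravel()/.5
    print("shift",d.round(3),"turn",w.round(3),"clk",s["clock"].round(2),"j",s["joint_pos"].round(2),"f",s["ft_force"].round(1))
E
python3 - <<'E'
from h import *
t=np.load("top0.npz")["im"];s=np.load("scene0.npz")["im"]
L=blob("top",t,(275,237),5);S=blob("top",t,(267,203.5),5)
Ls=blob("scene",s,(356,219),5,thr=10);Ss=blob("scene",s,(390.3,226.5),4,thr=10)
print(L,S,Ls,Ss)
print("top",plane("top",[L,S],.075));print("scene",plane("scene",[Ls,Ss],.075))
# riser top wood mask -> strap quad
hsv=cv2.cvtColor(t,cv2.COLOR_RGB2HSV)
m=((hsv[...,1]<60)&(hsv[...,2]>90)).astype(np.uint8);m[:175]=0;m[265:]=0;m[:,:230]=0;m[:,320:]=0
cs,_=cv2.findContours(m,0,1);c=max(cs,key=cv2.contourArea);r=cv2.minAreaRect(c);b=cv2.boxPoints(r);print("strap",b);B=plane("top",b,.075)
for i in range(4):
    e=B[(i+1)%4]-B[i];print(np.linalg.norm(e).round(4),np.degrees(np.arctan2(e[1],e[0])).round(2))
# block top
hs=t[205:272,438:476];d=np.load("top0.npz")["d"]
o,dr=ray("top",np.array([(x,y) for y in range(200,275) for x in range(435,480)],float))
P=o+dr*d[200:275,435:480].reshape(-1,1);k=abs(P[:,2]-.07)<.006
q=P[k][:,:2];r=cv2.minAreaRect(np.float32(q*1000));print("block",r,q.mean(0))
# heads / collars from depth
for nm,lo,hi in(("115-140",.118,.14),("108-120",.1,.118)):
    kk=(P[:,2]>lo)&(P[:,2]<hi);print(nm,kk.sum(),P[kk].mean(0),P[kk][:,2].max())
    print(P[kk][:20].round(3).tolist())
E
```

```text
[274.67141063 236.15069067] [266.19945479 203.09086779] [355.43368984 218.32299465] [390.04213483 226.11938202]
top [[0.50515885 0.12996575 0.075     ]
 [0.59176767 0.15313523 0.075     ]]
scene [[0.50543822 0.12987856 0.075     ]
 [0.59265812 0.15305095 0.075     ]]
strap [[250.35298 195.41177]
 [291.76474 185.05884]
 [305.6471  240.58826]
 [264.23532 250.9412 ]]
0.1114 -75.93
0.1504 -165.8
0.1097 104.01
0.1503 14.85
block ((498.4512939453125, -342.64727783203125), (150.68988037109375, 59.93137741088867), 6.125522613525391) [ 0.49687757 -0.3414272 ]
115-140 48 [ 0.52528486 -0.33870645  0.12720693] 0.13481654821475608
[[0.541, -0.335, 0.126], [0.541, -0.337, 0.127], [0.541, -0.34, 0.126], [0.54, -0.341, 0.131], [0.538, -0.334, 0.129], [0.538, -0.336, 0.13], [0.538, -0.338, 0.131], [0.539, -0.342, 0.126], [0.538, -0.344, 0.127], [0.536, -0.332, 0.124], [0.536, -0.334, 0.129], [0.535, -0.335, 0.131], [0.535, -0.338, 0.131], [0.535, -0.34, 0.131], [0.535, -0.343, 0.132], [0.536, -0.347, 0.124], [0.534, -0.333, 0.121], [0.533, -0.332, 0.134], [0.533, -0.335, 0.131], [0.533, -0.337, 0.132]]
108-120 50 [ 0.48077943 -0.34132239  0.11140151] 0.11774250551198784
[[0.54, -0.335, 0.117], [0.539, -0.334, 0.11], [0.537, -0.334, 0.102], [0.535, -0.332, 0.116], [0.534, -0.332, 0.106], [0.533, -0.333, 0.112], [0.532, -0.333, 0.104], [0.53, -0.332, 0.115], [0.529, -0.333, 0.103], [0.529, -0.334, 0.108], [0.527, -0.335, 0.104], [0.526, -0.337, 0.106], [0.524, -0.338, 0.104], [0.471, -0.344, 0.11], [0.47, -0.345, 0.115], [0.47, -0.348, 0.113], [0.468, -0.339, 0.109], [0.468, -0.341, 0.113], [0.468, -0.342, 0.116], [0.468, -0.345, 0.115]]
```

```bash
python3 -m creep '-0.5 -0.32 0 0 0 -0.37 0; -1 -0.64 0 0 0 -0.7 0; -1 -0.64 0 0 0 -0.974 0' 80
python3 -m creep '-0.28 -0.49 0 0 0 0 0; -0.56 -0.98 0 0 0 0 0'; python3 -m creep '-0.28 -0.49 0 0 0 0 0; -0.56 -0.98 0 0 0 0 0'; python3 -m creep '-0.28 -0.49 0 0 0 0 0; -0.56 -0.98 0 0 0 0 0'; python3 -m creep '-0.28 -0.49 0 0 0 0 0; -0.56 -0.98 0 0 0 0 0; -0.56 -0.98 0 0 0 0 0'
python3 -c "
from h import *
go([.5333,-.3389,.2],(-.2554,.967))"
```

```text
clock: 0.48
tcp_pos: [0.2401, 0.5691, 0.4048]
tcp_rot: [[-0.967, -0.254, 0.001], [-0.254, 0.967, -0.001], [-0.001, -0.002, -1.0]]
ft_force: [-1.0, 0.4, -0.1]
gripper_width: 0.996
finger_force: 0.0
clock: 0.72
tcp_pos: [0.3159, 0.4908, 0.4044]
tcp_rot: [[-0.967, -0.256, -0.0], [-0.256, 0.967, -0.001], [0.0, -0.0, -1.0]]
ft_force: [1.1, 0.3, -0.8]
gripper_width: 1.0
finger_force: 0.0
clock: 0.98
tcp_pos: [0.3953, 0.4099, 0.4046]
tcp_rot: [[-0.967, -0.255, -0.0], [-0.255, 0.967, -0.0], [0.0, -0.0, -1.0]]
ft_force: [0.6, 0.8, 0.1]
gripper_width: 1.004
finger_force: 0.0
clock: 1.23
tcp_pos: [0.4745, 0.3295, 0.4046]
tcp_rot: [[-0.967, -0.255, -0.0], [-0.255, 0.967, -0.0], [0.0, -0.0, -1.0]]
ft_force: [0.4, 0.9, 0.2]
gripper_width: 0.998
finger_force: 0.0
clock: 1.6
tcp_pos: [0.5552, 0.2463, 0.4044]
tcp_rot: [[-0.969, -0.249, 0.001], [-0.249, 0.969, -0.002], [-0.0, -0.002, -1.0]]
ft_force: [-0.3, 0.7, -0.7]
gripper_width: 1.0
finger_force: 0.0Traceback (most recent call last):
  File "<string>", line 3, in <module>
    go([.5333,-.3389,.2],(-.2554,.967))
    ~~^^^^^^^^^^^^^^^^^^^^^^^^^^^^^^^^^
  File "h.py", line 28, in go
    print("shift",d.round(3),"turn",w.round(3),"clk",s["clock"].round(2),"j",s["joint_pos"].round(2),"f",s["ft_force"].round(1))
                                                     ^^^^^^^^^^^^^^^^
AttributeError: 'float' object has no attribute 'round'
```

```bash
sed -i 's/s\["clock"\].round(2)/round(s["clock"],2)/' h.py
for i in 1 2 3 4 5 6; do python3 -m creep '0.14 -0.47 0 0 0 0 0; 0.275 -0.942 0 0 0 0 0' >/dev/null; done; python3 -m creep '0 0 0 0 0 0 0; 0 0 0 0 0 0 0; 0 0 0 0 0 0 0'
python3 -c "
from h import *
go([.5333,-.3389,.102],(-.2554,.967))"
```

```text
clock: 3.48
tcp_pos: [0.5379, -0.3367, 0.4046]
tcp_rot: [[-0.966, -0.257, -0.0], [-0.257, 0.966, 0.001], [-0.0, 0.001, -1.0]]
ft_force: [-0.3, 0.3, 0.4]
gripper_width: 0.994
finger_force: 0.0
shift [ 0.05  -0.011  1.476] turn [0.001 0.    0.004] clk 3.48 j [ 0.09  0.39  0.48  1.72 -0.2   1.08  2.47] f [-0.3  0.3  0.4]
```

```bash
python3 -m creep '0.05 -0.011 0.4 0 0 0 0; 0.05 -0.011 0.8 0 0 0 0; 0.05 -0.011 1 0 0 0 0; 0.05 -0.011 1 0 0 0 0'
python3 -m creep '0 0 0.15 0 0 0 0; 0 0 0.3 0 0 0 0; 0 0 0.476 0 0 0 0; 0 0 0.476 0 0 0 0'
python3 - <<'E'
from h import *
go([.5333,-.3389,.102],(-.2554,.967))
im,_=ctrl.read_camera("scene");cv2.imwrite("pics/s1.png",cv2.resize(im[190:390,120:340],(660,600))[...,::-1])
E
```

```text
clock: 3.98
tcp_pos: [0.533, -0.3397, 0.304]
tcp_rot: [[-0.967, -0.256, -0.002], [-0.256, 0.967, 0.001], [0.001, 0.001, -1.0]]
ft_force: [0.9, -0.4, 0.2]
gripper_width: 1.001
finger_force: 0.0
clock: 4.47
tcp_pos: [0.5324, -0.3401, 0.2554]
tcp_rot: [[-0.967, -0.255, -0.002], [-0.255, 0.967, 0.001], [0.002, 0.002, -1.0]]
ft_force: [-0.1, 0.4, 0.3]
gripper_width: 1.001
finger_force: 0.0
shift [-0.012  0.009 -0.016] turn [ 0.003 -0.004 -0.   ] clk 4.47 j [ 0.16  0.55  0.41  1.84 -0.3   0.81  2.55] f [-0.1  0.4  0.3]
```

View pics/s1.png

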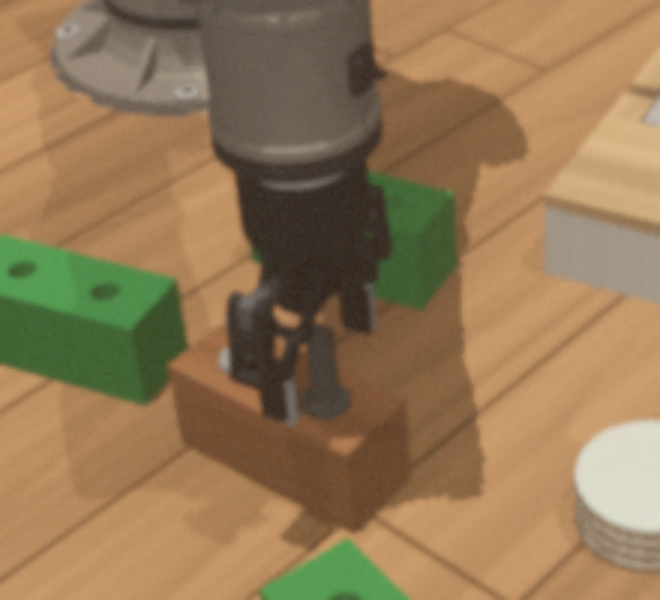

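The drift handle at crop (325,370) stands between the two pads, at (285,400) and (362,300), so I close the gripper.

```bash
python3 -m creep '-0.01 0.01 -0.02 0 0 0 0; -0.01 0.01 -0.02 0 0 0 255; -0.01 0.01 -0.02 0 0 0 255; -0.01 0.01 -0.02 0 0 0 255; -0.01 0.01 -0.02 0 0 0 255; -0.01 0.01 -0.02 0 0 0 255; -0.01 0.01 -0.02 0 0 0 255; -0.01 0.01 -0.02 0 0 0 255' 80; python3 -m creep '0 0 -0.2 0 0 0 255; 0 0 -0.5 0 0 0 255; 0 0 -1 0 0 0 255; 0 0 -1 0 0 0 255; 0 0 -1 0 0 0 255'
```

```text
clock: 5.52
tcp_pos: [0.5336, -0.3391, 0.2592]
tcp_rot: [[-0.967, -0.255, 0.0], [-0.255, 0.967, 0.0], [-0.0, 0.0, -1.0]]
ft_force: [-1.5, 3.0, 4.8]
gripper_width: 0.193
finger_force: 77.9
clock: 6.15
tcp_pos: [0.5333, -0.3391, 0.3595]
tcp_rot: [[-0.967, -0.255, 0.0], [-0.255, 0.967, -0.0], [-0.0, -0.0, -1.0]]
ft_force: [-0.0, -0.7, -3.1]
gripper_width: 0.189
finger_force: 78.2
```

Run:
```python
from h import *
go([.5053-.2554*.0035,.1299+.967*.0035,.2],(-.2554,.967))
im,_=ctrl.read_camera("scene");cv2.imwrite("pics/s2.png",cv2.resize(im[100:340,140:360],(660,720))[:600,...,::-1])
```

```text
shift [-0.926  4.641  0.044] turn [-0.     0.001 -0.   ] clk 6.15 j [ 0.11  0.43  0.47  1.77 -0.23  0.99  2.49] f [-0.  -0.7 -3.1]
```

View pics/s2.png

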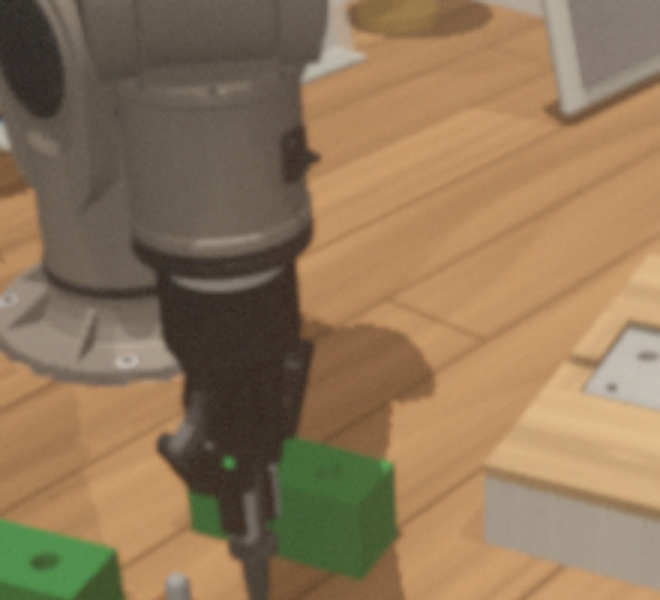

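```bash
for i in 1 2 3 4 5; do python3 -m creep '-0.09 0.46 0 0 0 0 255; -0.185 0.928 0 0 0 0 255' >/dev/null; done; python3 -m creep '0 0 0 0 0 0 255; 0 0 0 0 0 0 255; 0 0 0 0 0 0 255; 0 0 0 0 0 0 255'
python3 - <<'E'
from h import *
go([.5053-.2554*.0035,.1299+.967*.0035,.2],(-.2554,.967))
im,_=ctrl.read_camera("scene");np.save("s3.npy",im);cv2.imwrite("pics/s3.png",cv2.resize(im[130:250,290:450],(800,600),interpolation=cv2.INTER_CUBIC)[...,::-1])
s=ctrl.get_state();print(proj("scene",[s["tcp_pos"]-[0,0,.2512]]),proj("scene",[[.5053,.1299,.075]]))
E
```

```text
clock: 7.95
tcp_pos: [0.5046, 0.1322, 0.359]
tcp_rot: [[-0.967, -0.254, -0.0], [-0.254, 0.967, -0.0], [0.0, -0.0, -1.0]]
ft_force: [0.6, -0.7, -2.7]
gripper_width: 0.191
finger_force: 78.6
shift [-0.001  0.011  0.04 ] turn [-0.    -0.    -0.003] clk 7.95 j [-0.63  0.23  0.29  2.01 -0.08  0.91  1.53] f [ 0.6 -0.7 -2.7]
[[356.45946804 206.44978704]] [[355.39287507 218.30171863]]
```

View pics/s3.png

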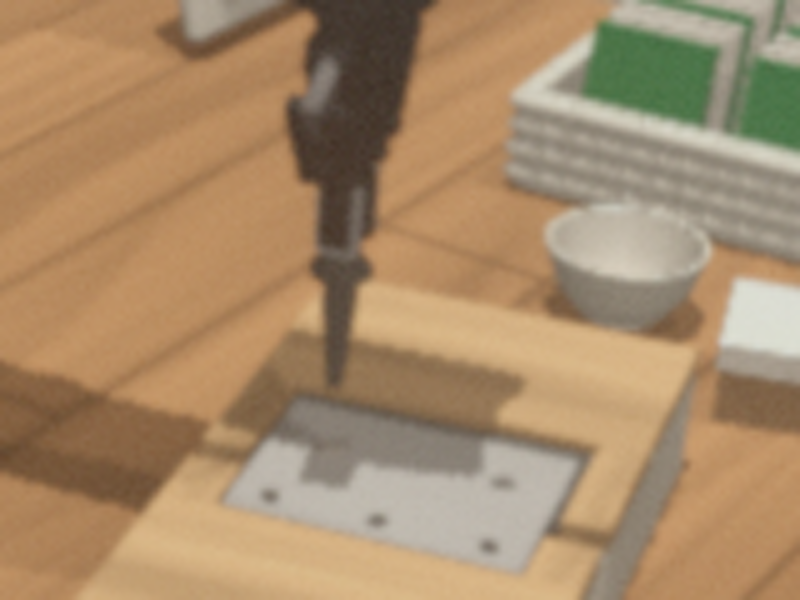

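The tip is at crop (335,385), which is px (357,207), where the pose predicts it. The drift is upright, so I descend gently.

```bash
python3 -m creep '0 0.01 0.1 0 0 0 255; 0 0.01 0.2 0 0 0 255; 0 0.01 0.27 0 0 0 255; 0 0.01 0.3 0 0 0 255; 0 0.01 0.32 0 0 0 255; 0 0.01 0.34 0 0 0 255; 0 0.01 0.36 0 0 0 255'
python3 - <<'E'
from h import *
s=ctrl.get_state();p=s["tcp_pos"];print(s["ft_force"].round(1),s["moment"].round(2))
q=np.load("s3.npy");print(proj("scene",[[.5046,.1322,.359-.2512],[.5046,.1322,.359-.1892]]))
E
```

```text
clock: 8.88
tcp_pos: [0.5043, 0.134, 0.3232]
tcp_rot: [[-0.967, -0.255, 0.0], [-0.255, 0.967, 0.0], [-0.0, 0.0, -1.0]]
ft_force: [0.4, 0.2, -0.9]
gripper_width: 0.188
finger_force: 78.6
[ 0.4  0.2 -0.9] [ 0.05 -0.04 -0.01]
[[356.42046383 206.49822343]
 [357.87281193 184.20430606]]
```

```bash
for i in 1 2 3; do python3 -m creep '0 0 0.01 0 0 0 255; 0 0 0.02 0 0 0 255' | grep -E 'tcp_pos|force'; done
```

```text
tcp_pos: [0.5043, 0.134, 0.3211]
ft_force: [0.1, -1.0, -1.4]
finger_force: 78.6
tcp_pos: [0.5043, 0.134, 0.3191]
ft_force: [-0.1, -0.4, -1.5]
finger_force: 78.6
tcp_pos: [0.5043, 0.134, 0.3171]
ft_force: [0.7, 0.3, -2.2]
finger_force: 78.6
```

```bash
for i in 1 2 3 4; do python3 -m creep '0 0 0.015 0 0 0 255; 0 0 0.03 0 0 0 255' | grep -E 'tcp_pos|ft_force'; done
```

```text
tcp_pos: [0.5043, 0.134, 0.314]
ft_force: [0.6, 0.3, -2.3]
tcp_pos: [0.5043, 0.134, 0.3111]
ft_force: [0.0, -1.1, 1.3]
tcp_pos: [0.5044, 0.1341, 0.3082]
ft_force: [-0.6, -0.3, 1.8]
tcp_pos: [0.5044, 0.1342, 0.3052]
ft_force: [-0.2, 1.1, 4.6]
```

```bash
for i in 1 2 3; do python3 -m creep '0 0.0015 0.015 0 0 0 255; 0 0.003 0.03 0 0 0 255' | grep -E 'tcp_pos|ft_force'; done
```

```text
tcp_pos: [0.5043, 0.1345, 0.3022]
ft_force: [0.6, 1.7, 6.4]
tcp_pos: [0.5042, 0.1347, 0.2992]
ft_force: [1.1, 1.9, 5.9]
tcp_pos: [0.5042, 0.1351, 0.2963]
ft_force: [-0.9, 1.0, 8.1]
```

```bash
for i in 1 2 3 4; do python3 -m creep '0 0.002 0.015 0 0 0 255; 0 0.0035 0.03 0 0 0 255' | grep -E 'tcp_pos|ft_force'; done
```

```text
tcp_pos: [0.5042, 0.1354, 0.2933]
ft_force: [-0.1, 0.5, 9.4]
tcp_pos: [0.5041, 0.1357, 0.2904]
ft_force: [-0.3, 0.9, 10.0]
tcp_pos: [0.5041, 0.136, 0.2875]
ft_force: [-0.5, 0.3, 11.2]
tcp_pos: [0.504, 0.1363, 0.2845]
ft_force: [-0.1, -0.5, 11.7]
```

```bash
for i in 1 2 3 4; do python3 -m creep '0 0.0012 0.015 0 0 0 255; 0 0.0025 0.03 0 0 0 255' | grep -E 'tcp_pos|ft_force'; done
```

```text
tcp_pos: [0.5039, 0.1366, 0.2815]
ft_force: [0.0, 1.3, 12.0]
tcp_pos: [0.5039, 0.1369, 0.2785]
ft_force: [-1.7, 0.7, 12.9]
tcp_pos: [0.5038, 0.1372, 0.2755]
ft_force: [-1.3, 0.6, 11.3]
tcp_pos: [0.5037, 0.1374, 0.2725]
ft_force: [-0.4, 0.5, 11.2]
```

```bash
for i in 1 2; do python3 -m creep '0 0 0.015 0 0 0 255; 0 0 0.03 0 0 0 255' | grep -E 'tcp_pos|ft_force'; done; for i in 1 2 ; do python3 -m creep '0 0 0.005 0 0 0 255; 0 0 0.01 0 0 0 255' | grep -E 'tcp_pos|ft_force'; done
```

```text
tcp_pos: [0.5037, 0.1374, 0.2695]
ft_force: [-0.3, 1.8, 11.8]
tcp_pos: [0.5037, 0.1374, 0.2665]
ft_force: [-0.8, 1.6, 11.0]
tcp_pos: [0.5037, 0.1374, 0.2655]
ft_force: [-0.3, 1.8, 10.8]
tcp_pos: [0.5037, 0.1374, 0.2645]
ft_force: [-1.2, 1.7, 12.0]
```

```bash
for i in 1 2 3 4; do python3 -m creep '0 0 0.004 0 0 0 255; 0 0 0.004 0 0 0 255' | grep -E 'tcp_pos|ft_force'; done
```

```text
tcp_pos: [0.5037, 0.1374, 0.2642]
ft_force: [-1.0, 0.9, 12.7]
tcp_pos: [0.5038, 0.1374, 0.2641]
ft_force: [-3.7, 0.3, 18.4]
tcp_pos: [0.5038, 0.1373, 0.2639]
ft_force: [-4.4, -0.4, 23.8]
tcp_pos: [0.5039, 0.1373, 0.2638]
ft_force: [-6.4, -0.8, 29.6]
```

```bash
python3 -m creep '0 0 -0.005 0 0 0 255; 0 0 -0.005 0 0 0 0; 0 0 -0.005 0 0 0 0; 0 0 -0.005 0 0 0 0; 0 0 -0.005 0 0 0 0; 0 0 -0.005 0 0 0 0'; python3 -m creep '0 0 -0.3 0 0 0 0; 0 0 -0.7 0 0 0 0; 0 0 -1 0 0 0 0; 0 0 -1 0 0 0 0'
python3 -c "
from h import *
go([.4637,-.3464,.204],(-.2554,.967))"
```

```text
clock: 16.12
tcp_pos: [0.5034, 0.1372, 0.2629]
tcp_rot: [[-0.967, -0.255, -0.0], [-0.255, 0.967, -0.0], [0.0, -0.0, -1.0]]
ft_force: [0.5, -0.3, -0.4]
gripper_width: 0.998
finger_force: 0.0
clock: 16.62
tcp_pos: [0.504, 0.1373, 0.3651]
tcp_rot: [[-0.967, -0.255, 0.003], [-0.255, 0.967, 0.002], [-0.004, 0.001, -1.0]]
ft_force: [-0.1, 0.1, 0.0]
gripper_width: 0.996
finger_force: 0.0
shift [ 1.624 -4.574  0.051] turn [ 0.002  0.008 -0.   ] clk 16.62 j [-0.64  0.22  0.29  2.   -0.08  0.92  1.52] f [-0.1  0.1  0. ]
```

```bash
python3 -m creep '0.16 -0.46 0 0 0 0.15 0; 0.325 -0.915 0 0 0 0.3 0; 0.325 -0.915 0 0 0 0.3 0; 0.325 -0.915 0 0 0 0.3 0' >/dev/null
python3 - <<'E'
from h import *
go([.4637,-.3464,.204],(-.107,.994))
im,_=ctrl.read_camera("top");L=blob("top",im,(263.5,204),5);cv2.imwrite("pics/t4.png",cv2.resize(im[180:255,225:325],(800,600),interpolation=cv2.INTER_CUBIC)[...,::-1])
print(proj("top",[[.5908,.1602,.075]]))
np.save("t4.npy",im)
E
```

```text
shift [ 0.732 -3.814  0.035] turn [-0.    -0.001  0.002] clk 17.12 j [-0.54  0.19  0.37  2.06 -0.08  0.91  1.56] f [-0.4 -1.1 -0.4]
[[263.48797437 203.4672823 ]]
```

View pics/t4.png

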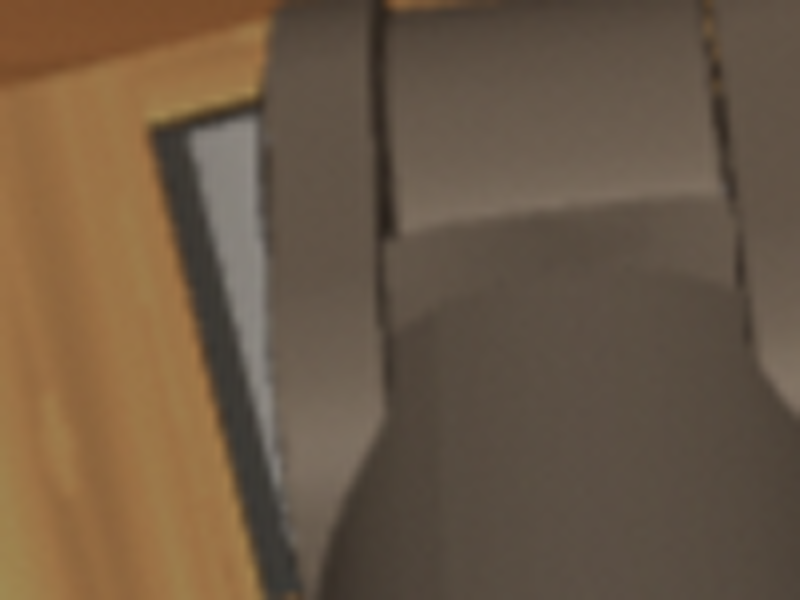

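The arm hides the strap in this view (only the strap's left edge shows near crop (230,300)), so I look again from the block.

```bash
for i in 1 2 3 4; do python3 -m creep '0.09 -0.48 0 0 0 0 0; 0.183 -0.954 0 0 0 0 0' >/dev/null; done;  python3 -m creep '0 0 0 0 0 0 0; 0 0 0 0 0 0 0; 0 0 0 0 0 0 0' >/dev/null
python3 - <<'E'
from h import *
go([.4637,-.3464,.104],(-.107,.994))
im,_=ctrl.read_camera("top");np.save("t5.npy",im);c=proj("top",[[.5908,.1602,.075]])[0]
S=blob("top",im,c,5);print(c,S,plane("top",[S],.075))
im,_=ctrl.read_camera("scene");np.save("s5.npy",im);c=proj("scene",[[.5908,.1602,.075]])[0]
S=blob("scene",im,c.round(),4,thr=10);print(c,S,plane("scene",[S],.075))
E
```

```text
shift [ 0.009 -0.01   1.038] turn [ 0.001 -0.     0.006] clk 18.55 j [ 0.08  0.35  0.57  1.89 -0.23  0.96  2.43] f [ 0.6  0.7 -0.2]
[263.48797437 203.4672823 ] [263.84554629 203.70118473] [[0.59017848 0.15925655 0.075     ]]
[390.87792621 224.69218074] [390.72627235 225.01237964] [[0.59128761 0.15864701 0.075     ]]
```

```bash
python3 -m creep '0.009 -0.01 0.4 0 0 0 0; 0.009 -0.01 0.8 0 0 0 0; 0.009 -0.01 1 0 0 0 0; 0.009 -0.01 1 0 0 0 0'; python3 -m creep '0 0 0.038 0 0 0 0; 0 0 0.038 0 0 0 0;0 0 0.038 0 0 0 0'
python3 - <<'E'
from h import *
go([.4637,-.3464,.104],(-.107,.994))
im,_=ctrl.read_camera("scene");cv2.imwrite("pics/s6.png",cv2.resize(im[260:380,140:300],(800,600))[...,::-1])
E
```

```text
clock: 19.15
tcp_pos: [0.463, -0.3476, 0.2624]
tcp_rot: [[-0.994, -0.108, -0.002], [-0.108, 0.994, 0.001], [0.002, 0.001, -1.0]]
ft_force: [-0.2, 0.1, 1.1]
gripper_width: 0.998
finger_force: 0.0
clock: 19.52
tcp_pos: [0.4632, -0.348, 0.26]
tcp_rot: [[-0.994, -0.108, 0.001], [-0.108, 0.994, -0.0], [-0.001, -0.0, -1.0]]
ft_force: [1.2, -0.0, -0.6]
gripper_width: 0.993
finger_force: 0.0
shift [-0.007  0.015  0.01 ] turn [-0.001  0.002  0.002] clk 19.52 j [ 0.14  0.49  0.5   1.97 -0.33  0.76  2.51] f [ 1.2 -0.  -0.6]
```

View pics/s6.png

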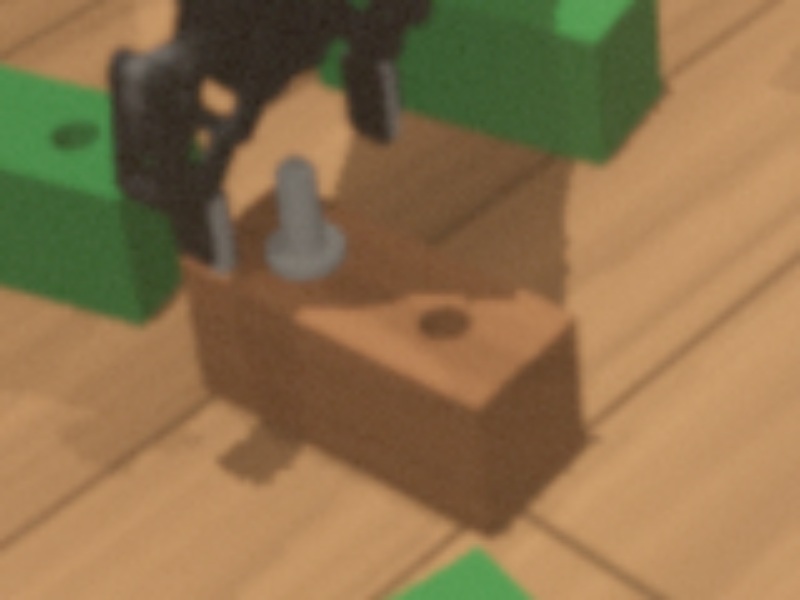

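Run:
```python
from h import *
print(plane("scene",[[201,308.7]],.075),plane("scene",[[199.4,292.5]],.115),plane("scene",[[228.7,324.7]],.07))
# original top view: collar crop (606,210) -> , head (621,204)
print(plane("top",[[410+206/4,200+210/4]],.075),plane("top",[[410+221/4,200+204/4]],.116))
z=np.load("top0.npz");t=z["im"].astype(int);d=z["d"]
o,dr=ray("top",np.array([(x,y) for y in range(240,266) for x in range(448,476)],float));P=o+dr*d[240:266,448:476].reshape(-1,1)
print(P[P[:,2]>.112].mean(0),(P[:,2]>.112).sum())
```

```text
[[ 0.46488166 -0.34623945  0.075     ]] [[ 0.46538223 -0.34493122  0.115     ]] [[ 0.53540455 -0.34043985  0.07      ]]
[[ 0.46194467 -0.34995505  0.075     ]] [[ 0.46252066 -0.34769566  0.116     ]]
[ 0.45527959 -0.31531897  0.21659209] 34
```

The pin, at crop (300,210), stands centred between the pads. The empty drift hole is at crop (445,322). I grip the pin.

```bash
python3 -m creep '-0.005 0.01 0.01 0 0 0 0; -0.005 0.01 0.01 0 0 0 255; -0.005 0.01 0.01 0 0 0 255; -0.005 0.01 0.01 0 0 0 255; -0.005 0.01 0.01 0 0 0 255; -0.005 0.01 0.01 0 0 0 255; -0.005 0.01 0.01 0 0 0 255; -0.005 0.01 0.01 0 0 0 255' 60; python3 -m creep '0 0 -0.2 0 0 0 255; 0 0 -0.5 0 0 0 255; 0 0 -0.9 0 0 0 255; 0 0 -0.9 0 0 0 255; 0 0 -0.9 0 0 0 255'
python3 -c "
from h import *
go([.5908,.1599,.2],(-.107,.994))"
```

```text
clock: 20.58
tcp_pos: [0.4634, -0.347, 0.2583]
tcp_rot: [[-0.994, -0.108, 0.0], [-0.108, 0.994, -0.0], [-0.0, -0.0, -1.0]]
ft_force: [0.6, -0.0, 2.4]
gripper_width: 0.17
finger_force: 58.4
clock: 21.2
tcp_pos: [0.4633, -0.3466, 0.3486]
tcp_rot: [[-0.994, -0.108, 0.0], [-0.108, 0.994, 0.0], [-0.0, 0.0, -1.0]]
ft_force: [-0.0, 0.3, -2.1]
gripper_width: 0.168
finger_force: 58.5
shift [-1.816  4.897 -0.063] turn [0.    0.001 0.002] clk 21.2 j [ 0.08  0.37  0.57  1.91 -0.24  0.93  2.44] f [-0.   0.3 -2.1]
```

```bash
for i in 1 2 3 4 5; do python3 -m creep '-0.18 0.49 0 0 0 0 255; -0.363 0.979 0 0 0 0 255' >/dev/null; done; python3 -m creep '0 0 0 0 0 0 255; 0 0 0 0 0 0 255; 0 0 0 0 0 0 255' >/dev/null
python3 - <<'E'
from h import *
go([.5908,.1599,.155],(-.107,.994))
s=ctrl.get_state();p=s["tcp_pos"];print(p,proj("scene",[p-[0,0,.2183],p-[0,0,.1883],[.5908,.1599,.075]]))
im,_=ctrl.read_camera("scene");cv2.imwrite("pics/s7.png",cv2.resize(im[130:250,320:480],(800,600),interpolation=cv2.INTER_CUBIC)[...,::-1])
E
```

```text
shift [-0.002  0.019  0.38 ] turn [-0.001 -0.001 -0.002] clk 22.82 j [-0.68  0.4   0.4   1.83 -0.19  0.95  1.48] f [-0.1 -0.5 -1.3]
[0.59084958 0.15799285 0.34795224] [[392.52087664 205.77565897]
 [393.69267998 194.81237179]
 [390.815883   224.74134908]]
```

View pics/s7.png

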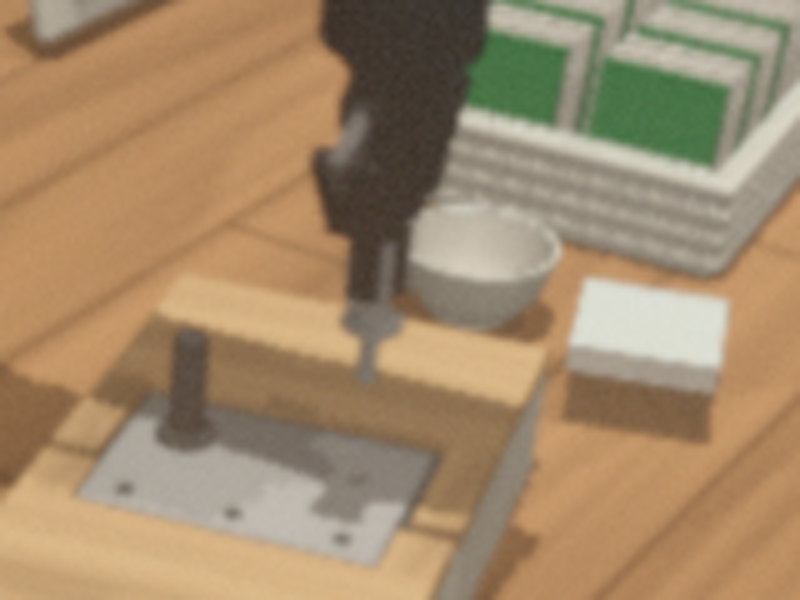

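The pin foot is at crop (368,377), above the small hole at (357,480). The drift stands home at (187,430), with its collar on the strap. I descend gently.

```bash
python3 -m creep '0 0.019 0.2 0 0 0 255; 0 0.019 0.4 0 0 0 255; 0 0.019 0.5 0 0 0 255; 0 0.019 0.53 0 0 0 255; 0 0.019 0.54 0 0 0 255; 0 0.019 0.55 0 0 0 255'; for i in 1 2 3; do  python3 -m creep '0 0 0.005 0 0 0 255; 0 0 0.01 0 0 0 255' | grep -E 'tcp_pos|ft_force'; done
```

```text
clock: 23.62
tcp_pos: [0.591, 0.1612, 0.2938]
tcp_rot: [[-0.994, -0.108, 0.001], [-0.108, 0.994, 0.0], [-0.001, 0.0, -1.0]]
ft_force: [-0.3, -0.1, -1.9]
gripper_width: 0.164
finger_force: 58.7
tcp_pos: [0.5908, 0.1613, 0.2924]
ft_force: [-0.6, -0.7, -0.7]
tcp_pos: [0.5908, 0.1611, 0.2913]
ft_force: [-0.9, -1.4, -0.1]
tcp_pos: [0.5907, 0.161, 0.2901]
ft_force: [-0.8, -2.1, -0.6]
```

```bash
python3 -m creep '0 -0.01 0 0 0 0 255; 0 -0.01 0.005 0 0 0 255; 0 -0.01 0.01 0 0 0 255'| grep -E 'tcp_pos|ft_force'; for i in 1 2 3; do  python3 -m creep '0 0 0.005 0 0 0 255; 0 0 0.01 0 0 0 255' | grep -E 'tcp_pos|ft_force'; done
```

```text
tcp_pos: [0.5909, 0.1604, 0.2892]
ft_force: [0.2, 1.1, -1.5]
tcp_pos: [0.5909, 0.1603, 0.2882]
ft_force: [-0.7, -0.3, -0.8]
tcp_pos: [0.5909, 0.1603, 0.2872]
ft_force: [-0.1, 0.3, -0.7]
tcp_pos: [0.5909, 0.1602, 0.2862]
ft_force: [0.3, 0.4, -1.2]
```

```bash
for i in 1 2 3 4; do  python3 -m creep '0 0 0.01 0 0 0 255; 0 0 0.02 0 0 0 255' | grep -E 'tcp_pos|ft_force'; done
```

```text
tcp_pos: [0.5909, 0.1603, 0.2841]
ft_force: [-0.2, 1.2, -0.3]
tcp_pos: [0.5909, 0.1603, 0.2821]
ft_force: [-1.1, 0.5, -1.2]
tcp_pos: [0.5909, 0.1603, 0.2801]
ft_force: [-0.5, 1.8, -0.2]
tcp_pos: [0.5909, 0.1602, 0.2782]
ft_force: [-0.4, 0.7, -1.4]
```

Sliding in freely.

```bash
for i in 1 2 3 4; do  python3 -m creep '0 0 0.015 0 0 0 255; 0 0 0.03 0 0 0 255' | grep -E 'tcp_pos|ft_force'; done; for i in 1 2 3 4; do  python3 -m creep '0 0 0.004 0 0 0 255; 0 0 0.008 0 0 0 255' | grep -E 'tcp_pos|ft_force'; done
```

```text
tcp_pos: [0.5909, 0.1603, 0.2751]
ft_force: [-0.9, 0.8, 0.1]
tcp_pos: [0.5909, 0.1603, 0.2721]
ft_force: [0.1, 1.2, -0.4]
tcp_pos: [0.5909, 0.1603, 0.2691]
ft_force: [-0.8, 0.9, 0.2]
tcp_pos: [0.5909, 0.1603, 0.2661]
ft_force: [-0.5, 0.4, -1.1]
tcp_pos: [0.5909, 0.1603, 0.2654]
ft_force: [-0.9, 1.8, -0.7]
tcp_pos: [0.5909, 0.1603, 0.2646]
ft_force: [-0.7, 1.2, -0.3]
tcp_pos: [0.5909, 0.1603, 0.2638]
ft_force: [-1.5, 0.3, -0.4]
tcp_pos: [0.591, 0.1603, 0.2632]
ft_force: [-3.5, -0.3, 6.5]
```

```bash
python3 -m creep '0 0 0.004 0 0 0 255; 0 0 0.004 0 0 0 255; 0 0 0.004 0 0 0 255; 0 0 0 0 0 0 255; 0 0 0 0 0 0 0; 0 0 0 0 0 0 0; 0 0 0 0 0 0 0; 0 0 0 0 0 0 0; 0 0 0 0 0 0 0'; python3 -m creep '0 0 -0.3 0 0 0 0; 0 0 -0.7 0 0 0 0; 0 0 -1 0 0 0 0; 0 0 -1 0 0 0 0'
python3 -c "
from h import *
go([.5038,.1374,.209],(-.2554,.967))"
```

```text
clock: 29.62
tcp_pos: [0.5909, 0.1603, 0.263]
tcp_rot: [[-0.994, -0.108, -0.0], [-0.108, 0.994, -0.0], [0.0, -0.0, -1.0]]
ft_force: [0.2, 0.7, 0.8]
gripper_width: 1.003
finger_force: 0.0
clock: 30.12
tcp_pos: [0.5915, 0.1603, 0.3653]
tcp_rot: [[-0.994, -0.108, 0.003], [-0.108, 0.994, 0.002], [-0.004, 0.001, -1.0]]
ft_force: [0.1, -0.1, -0.9]
gripper_width: 1.001
finger_force: 0.0
shift [ 0.896 -0.133  0.01 ] turn [ 0.002  0.007 -0.3  ] clk 30.12 j [-0.69  0.38  0.41  1.81 -0.18  0.98  1.47] f [ 0.1 -0.1 -0.9]
```

```bash
python3 -m creep '0.45 -0.07 0 0 0 -0.15 0; 0.896 -0.133 0 0 0 -0.3 0; 0.896 -0.133 0 0 0 -0.3 0; 0.896 -0.133 0 0 0 -0.3 0; 0.896 -0.133 0 0 0 -0.3 0; 0.896 -0.133 0 0 0 -0.3 0' >/dev/null
python3 - <<'E'
from h import *
go([.5038,.1374,.109],(-.2554,.967))
im,_=ctrl.read_camera("scene");cv2.imwrite("pics/s8.png",cv2.resize(im[130:250,320:480],(800,600),interpolation=cv2.INTER_CUBIC)[...,::-1])
E
```

```text
shift [-0.001 -0.001  0.987] turn [-0.001 -0.001 -0.001] clk 30.88 j [-0.72  0.23  0.39  2.01 -0.11  0.92  1.55] f [0.4 0.3 0.6]
```

View pics/s8.png

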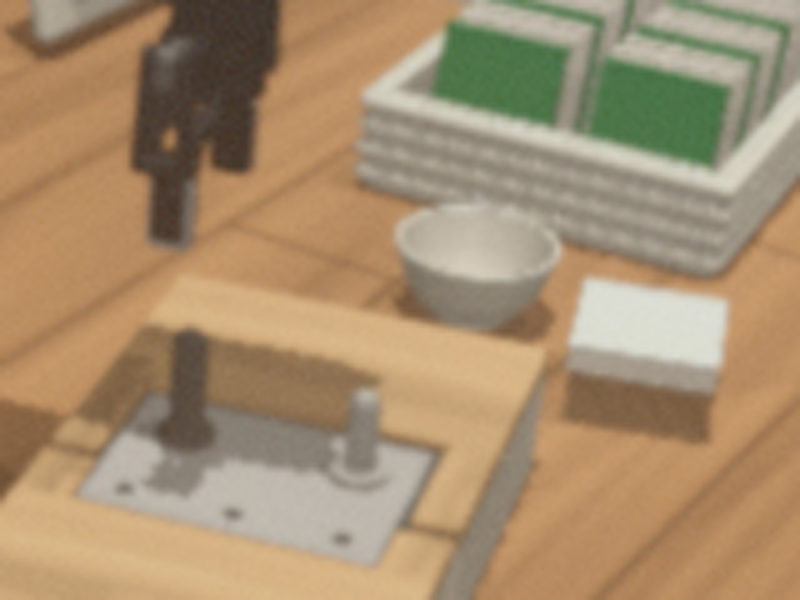

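Both are seated: the drift collar is on the strap at crop (187,432) and the pin collar at (360,465). Now I take the drift out.

```bash
python3 -m creep '0 0 0.4 0 0 0 0; 0 0 0.8 0 0 0 0; 0 0 0.985 0 0 0 0; 0 0 0.985 0 0 0 0; 0 0 0.985 0 0 0 255; 0 0 0.985 0 0 0 255; 0 0 0.985 0 0 0 255; 0 0 0.985 0 0 0 255; 0 0 0.985 0 0 0 255; 0 0 0.985 0 0 0 255' 90; for i in 1 2 3; do python3 -m creep '0 0 -0.01 0 0 0 255; 0 0 -0.02 0 0 0 255' | grep -E 'tcp_pos|force'; done
```

```text
clock: 32.17
tcp_pos: [0.5034, 0.1374, 0.2651]
tcp_rot: [[-0.967, -0.255, 0.001], [-0.255, 0.967, 0.0], [-0.001, 0.0, -1.0]]
ft_force: [-1.7, -1.1, 9.7]
gripper_width: 0.187
finger_force: 87.5
tcp_pos: [0.5031, 0.1374, 0.2662]
ft_force: [3.7, 0.6, -12.8]
finger_force: 87.9
tcp_pos: [0.5032, 0.1374, 0.2684]
ft_force: [3.6, -0.2, -12.4]
finger_force: 87.9
tcp_pos: [0.5032, 0.1373, 0.2705]
ft_force: [3.0, 1.0, -13.2]
finger_force: 87.9
```

```bash
python3 -m creep '0 0 -0.03 0 0 0 255; 0 0 -0.06 0 0 0 255; 0 0 -0.1 0 0 0 255; 0 0 -0.14 0 0 0 255' | grep -E 'tcp_pos|force'; python3 -m creep '0 0 -0.05 0 0 0 255; 0 0 -0.1 0 0 0 255; 0 0 -0.2 0 0 0 255; 0 0 -0.4 0 0 0 255; 0 0 -0.75 0 0 0 255; 0 0 -0.75 0 0 0 255; 0 0 -0.75 0 0 0 255' | grep -E 'tcp_pos|force'
python3 - <<'E'
from h import *
go([.5333,-.3389,.205],(-.2554,.967))
E
```

```text
tcp_pos: [0.5034, 0.1371, 0.2851]
ft_force: [1.4, -2.7, -3.4]
finger_force: 89.0
tcp_pos: [0.503, 0.1375, 0.3595]
ft_force: [-0.6, 0.0, -2.7]
finger_force: 89.1
shift [ 0.925 -4.683 -0.007] turn [0.001 0.    0.   ] clk 34.3 j [-0.73  0.23  0.39  2.01 -0.11  0.92  1.55] f [-0.6  0.  -2.7]
```

```bash
for i in 1 2 3 4 5; do python3 -m creep '0.09 -0.47 0 0 0 0 255; 0.185 -0.937 0 0 0 0 255' >/dev/null; done; python3 -m creep '0 0 0 0 0 0 255; 0 0 0 0 0 0 255; 0 0 0 0 0 0 255; 0 0 0 0 0 0 255' | grep ft
python3 - <<'E'
from h import *
go([.5335,-.339,.105],(-.2554,.967))
s=ctrl.get_state();p=s["tcp_pos"];print(p,proj("scene",[p-[0,0,.252],p-[0,0,.19]]))
im,_=ctrl.read_camera("scene");cv2.imwrite("pics/s9.png",cv2.resize(im[260:380,140:300],(800,600))[...,::-1])
im,_=ctrl.read_camera("top");S=blob("top",im,(264,204),7);print(S)
E
```

```text
ft_force: [-0.1, -0.1, -2.0]
shift [ 0.004 -0.007  0.995] turn [0.001 0.    0.003] clk 36.05 j [ 0.04  0.45  0.56  1.78 -0.28  1.    2.54] f [-0.1 -0.1 -2. ]
[ 0.53369495 -0.33827147  0.35947769] [[227.26656567 308.66985721]
 [224.47506611 282.23588077]]
[263.39648983 203.85759872]
```

View pics/s9.png

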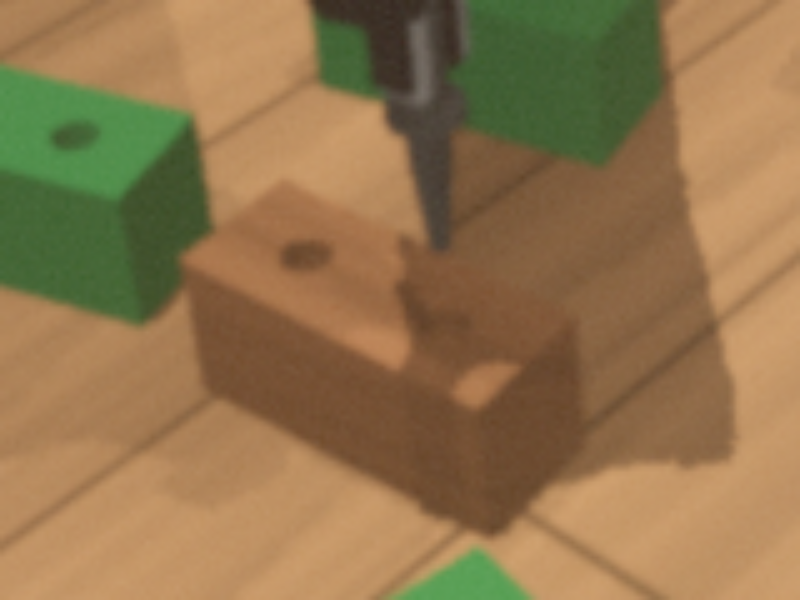

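The tip, at crop (440,248), hangs straight above the block's empty hole at (445,322). I lower it.

```bash
python3 -m creep '0.004 -0.007 0.15 0 0 0 255; 0.004 -0.007 0.3 0 0 0 255; 0.004 -0.007 0.37 0 0 0 255; 0.004 -0.007 0.42 0 0 0 255; 0.004 -0.007 0.5 0 0 0 255; 0.004 -0.007 0.6 0 0 0 255; 0.004 -0.007 0.65 0 0 0 255' | grep -E 'tcp_pos|ft'
python3 -m creep '0 0 0.05 0 0 0 255; 0 0 0.1 0 0 0 255; 0 0 0.15 0 0 0 255; 0 0 0.2 0 0 0 255'| grep -E 'tcp_pos|ft'
python3 -m creep '0 0 0.04 0 0 0 255; 0 0 0.08 0 0 0 255; 0 0 0.11 0 0 0 255; 0 0 0.11 0 0 0 255'| grep -E 'tcp_pos|ft'
```

```text
tcp_pos: [0.5331, -0.3399, 0.2938]
ft_force: [-0.2, 0.2, -2.4]
tcp_pos: [0.5333, -0.34, 0.2743]
ft_force: [-0.6, -0.3, -2.0]
tcp_pos: [0.5332, -0.34, 0.2633]
ft_force: [0.1, -0.0, -2.1]
```

```bash
for i in 1 2 3 4 5; do python3 -m creep '0 0 0.005 0 0 0 255; 0 0 0.01 0 0 0 255'| grep -E 'tcp_pos|ft'; done
```

```text
tcp_pos: [0.5333, -0.34, 0.2626]
ft_force: [-0.0, 0.7, -2.9]
tcp_pos: [0.5332, -0.34, 0.2615]
ft_force: [0.0, 0.5, -0.7]
tcp_pos: [0.5332, -0.34, 0.2605]
ft_force: [-0.4, 0.7, 1.2]
tcp_pos: [0.5333, -0.3401, 0.2601]
ft_force: [-3.0, 2.8, 13.0]
tcp_pos: [0.5333, -0.3402, 0.2598]
ft_force: [-7.9, 5.6, 24.4]
```

Seated at about 0.260, so I release, retreat and check.

```bash
python3 -m creep '0 0 -0.008 0 0 0 255; 0 0 -0.008 0 0 0 0; 0 0 -0.008 0 0 0 0; 0 0 -0.008 0 0 0 0; 0 0 -0.008 0 0 0 0; 0 0 -0.008 0 0 0 0' | grep -E 'width|ft'; python3 -m creep '0 0 -0.3 0 0 0 0; 0 0 -0.7 0 0 0 0; 0 0 -1 0 0 0 0; 0 0 -1 0 0 0 0; 0 0 -1 0 0 0 0; 0 0 -1 0 0 0 0'
python3 - <<'E'
from h import *
a,_=ctrl.read_camera("scene")
r=lambda im,y0,y1,x0,x1:cv2.resize(im[y0:y1,x0:x1],(400,300),interpolation=cv2.INTER_CUBIC)
cv2.imwrite("pics/end.png",np.hstack([r(a,260,380,140,300),r(a,150,270,320,480)])[...,::-1])
E
```

```text
ft_force: [-0.2, 0.3, -0.3]
gripper_width: 1.004
clock: 40.78
tcp_pos: [0.5331, -0.3398, 0.3583]
tcp_rot: [[-0.967, -0.255, -0.001], [-0.255, 0.967, 0.001], [0.001, 0.001, -1.0]]
ft_force: [-0.2, 1.1, -0.3]
gripper_width: 0.999
finger_force: 0.0
```

View pics/end.png

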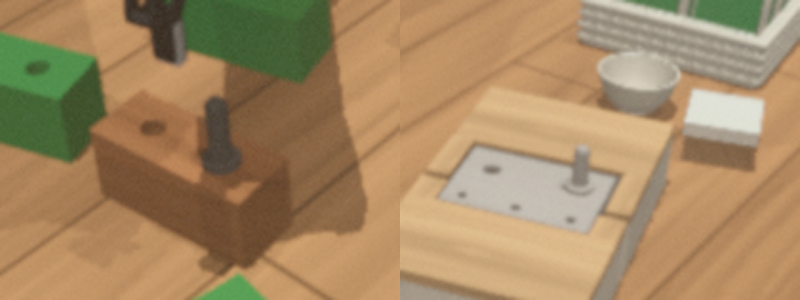

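The drift stands in the block (left, collar near (220,158)). The pin is home on the strap (right, collar near (580,186)), and the bowl and box are where they were.

```bash
python3 -c "
from cell import ctrl
print(ctrl.close_job())"
```

```text
the job is handed in; nothing more can be done
None
```

The job is handed in after about 41 s of robot time: the pin is home in the smaller holes, the drift is back in the wooden block, and the gripper is clear. No verdict came back, but the last picture shows both seated and the bowl and gift box where they were; the coasters were out of frame.

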